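Set the recipe stand's leg to the mark and squeeze its cam lever shut

ROBOT

A 7-joint arm with a two-finger parallel gripper is mounted at the origin on a cart in front of the work surface, level with it; the furniture and walls round the work are solid. World frame = base frame: x ahead of the robot, y to its left, z up, the work surface at z = 0. Lengths are in m, angles in rad, forces in N, time in s.
With the tool pointing down it reaches from about 0.35 to 0.775 m from the base axis. Payload 3.1 kg.
Tool frame: the origin (TCP) lies midway between the tips of the shut fingers; the grasp point (between the pads) lies 19 mm behind it; z points along the fingers, y is the line along which they close (so a half turn about z gives the same grasp; the last joint's range is limited). The gripper opens to 85 mm and grips with 20 to 120 N. Pads are 22 mm wide; open, the fingers measure 114 mm over their backs; the gripper's body (76 mm by 85 mm) begins 54 mm behind the grasp point. The pads swing forward as they close: fully open they stand 13 mm farther back than shut.
Start: joints at [1.157, 0.311, 0.014, 1.512, -0.004, 1.319, -0.027], TCP at [0.2, -0.512, 0.231] pointing down, gripper open.
Joint ranges: [-2.7, 2.7], [-0.3, 1.91], [-1.27, 1.3], [0.12, 2.57], [-1.44, 4.58], [0.2, 2.03], [-3.05, 3.05]. Speed limits (rad/s): [2.79, 2.79, 3.14, 3.14, 3.14, 3.14, 3.14].

INTERFACE

Orientations are given as a unit quaternion [w, x, y, z].
In Python, from station import manip gives the robot as it stands.
- The arm moves only by the tool step_arm, never from a script. Its argument "rows" is a list that holds one entry, the list of rows, each a list of 7 numbers: the shift along the tool's x, y, z in units of 40 mm (1.0 is 40 mm), then the turn, a rotation vector about the tool's x, y, z in units of 6 degrees (1.0 is 6 degrees), then the finger opening in mm, from 0 to 85.4. A call has 1 to 20 rows; each row is the pose to reach, as a shift and turn from the pose commanded when the call began, along the tool's axes at that moment; what a row does not reach only later rows make up. A row lasts 1/10 s, in which the tool goes at most 50 mm and 8.59 degrees, less where a joint would pass 70% of its speed; a pose out of reach is approached as far as the arm can. A call with a gripper value outside its range is refused whole. The fingers move at their own pace and stop on an object; "newtons" is the grip in N (left out, the last holds). Time passes only in rows, so rows that repeat a pose let the fingers close. It gives the time, the measured TCP pose, the force, the opening and the grip force at its end, in the units of the state.
- manip.observe(): the state, without advancing time (a new reading comes with each control period).
- manip.capture(name): name is "scene" or "top" or "wrist"; returns a dict with "frame" (420x560x3 uint8, red, green, blue), "z_map" (420x560 float32, m along the optical axis (not along the pixel's ray), 0 where there is no reading), "fx", "fy", "cx", "cy" (pixels), "xyz" and "orientation" of the camera in the world. Camera axes: x right, y down, z forward; pixel columns grow to the right and rows downward; lengths in m; the calibration is good to about 2 mm. The wrist camera is an equidistant fisheye: a pixel r from the principal point sees the ray r / f radians off the axis. A picture is of the moment at which its call begins.
- manip.hand_in(): hands the job in; it is judged then, once.
Trained networks look in the newest picture that a camera, given by its name, has taken for a name from the list of things; names that differ only in an ending like _2 or _b are one class to them, and where a whole thing is asked for, a point or a joint stands for the part that bears it (a point fixed in the world has none). Each returns a list of dicts, best first, with "p" (0 to 1); they miss things now and then, are a little off and sometimes report something else, mostly with a low value. They report only what shows in the picture. A call takes as long as a camera call.
- manip.search_frame(camera, name): "bbox" ([left, top, right, bottom] in pixels, round what is visible of it).
- manip.regions_of(camera, name): "mask" (420x560 bool, what is visible of it) and "bbox" ([left, top, right, bottom] in pixels, round what is visible of it).
- manip.place_of(camera, name): "uv" ([column, row] in pixels: a listed point, or the origin of a listed thing).
The state is a dict: "time_s": time; "qpos": joint angles; "joint_vel": joint speeds; "tau": joint torques, N m; "ee_pos": TCP position; "orientation": TCP orientation; "wrist_force": force on the tool from outside, world axes, zero at the start; "wrist_torque": the same for the moment, N m; "opening": finger opening in m; "grip_force": force on a finger pad.
Only numpy, scipy, OpenCV 4.12 (cv2) and the standard library are available. Lean on these libraries where they do the work, as an engineer would, in place of code of your own. Each camera call takes 0.05 s, during which the arm holds its last target. There are 200 camera calls.

TASK

The recipe stand lies on the worktop: draw its spring-loaded leg out until the pointer on the leg's foot lines up with the upright fin of the marker clip on the rail, with the cam lever still open and the leg kept there for a moment. Then, holding the leg at that length, squeeze the cam lever fully shut against the leg, and finish still gripping leg and lever together at the mark so that I can tighten the lock nut. Do not let go at the end, do not shift the clip, and leave the other things alone.

Things in the scene. Friction and masses are not known exactly. Their poses are not given: they have to be found in the camera images.
- stand: Recipe stand lying flat on the worktop, fixed. Wooden board 300x200x10 mm. Origin: on the worktop under the leg's centre line; the board spans x -180 to +120, y -100 to +100 mm. Own -x: the way the leg draws out (roughly to the robot); +y: the marker-rail side; z up. The steel guide that the leg slides in spans x +20 to +95, y -26 to +26 mm, top 62 mm above the worktop.
- foot_inner (a point): Centre of the inner face (towards the guide, own +x) of the leg's cross foot, 38 mm above the worktop; axes as the stand's; moves with the leg. The foot is a steel bar 14 mm thick (from here to -x), 110 mm long in y, 28 mm high (24 to 52 mm above the worktop). Open fingers, one on either side of leg bar and lever, can push it outward from behind.
- bar (a point): The leg's flat bar; origin: on its centre line, 20 mm behind (+x of) the foot's inner face, 38 mm above the worktop; axes as the stand's; moves with the leg. The bar is 14 mm wide in y, 22 mm high (27 to 49 mm above the worktop), bare for 75 mm behind the foot with the leg home, more when drawn out. Bar and lever squeezed together here, 10 to 25 mm behind the foot, shut the lever.
- pointer (a point): Outer tip of the thin steel pointer fin (4 mm thick) on the +y end of the foot, 30 mm above the worktop; axes as the stand's. It moves with the leg and shows its length.
- mark (a point): Length mark: thin upright fin (3 mm thick, top 40 mm above the worktop) of the small steel clip on the rail at the board's +y edge, this point 84 mm to +y of the leg's centre line; axes as the stand's. The leg is at length when pointer and fin have the same x in the stand's frame (tips then 5 mm apart in y). The clip slides if pushed: do not touch it.
- leg (a joint): How far the leg is drawn out, m: 0 home in the guide, at most 0.080. A return spring draws it in with about 3 N at home and 5 N fully out, so it runs home when let go, even with the lever shut, until somebody has tightened the lock nut.
- lever (a joint): Angle of the cam lever, rad: 0 fully shut, lying along the leg's side; starts open at 0.30 to 0.40; grows as the tip swings away from the leg to -y. It stays where it is left; about 3 N near the tip moves it; solid stop at 0.
- lever_tip (a point): Free end of the cam lever, 38 mm above the worktop: a black bar 8 mm thick, 20 mm high, 48 mm long, on the -y side of the leg and riding on it. Upright hinge 52 mm behind the foot's inner face, 12.5 mm to -y of the leg's centre line. Shut, bar and lever span y +7 to -16.5 mm (23.5 wide) and the tip ends 4 mm behind the foot; open at 0.40 the tip's outer edge is at y -35 mm.
- tape_1: Bystander: a wide roll of tape standing on its flat side, 96x95x48 mm. Leave it alone. Origin: centre of its underside as it lies at the start.
- lemon_1: Bystander: a lemon, 78x55x56 mm. Leave it alone. Origin: centre of its underside as it lies at the start.
- peeler_1: Bystander: a vegetable peeler, 170x25x18 mm. Leave it alone. Origin: centre of its underside as it lies at the start.
- scissors_1: Bystander: scissors lying flat, 206x84x11 mm. Leave it alone. Origin: centre of its underside as it lies at the start.
- battery_1: Bystander: a battery, 15x50x15 mm, lying on the stand's board beside the guide, behind the leg. Leave it alone. Origin: centre of its underside as it lies at the start.
- candle_1: Bystander: a tea light, 38 mm across, 15 mm high, on the stand's board on the other side of the guide. Leave it alone. Origin: centre of its underside as it lies at the start.

How it is judged:
By the outcome, as a careful person would: the job done as asked, in the order asked, and still so for the second after the job is handed in, while the arm keeps its last pose, push and grip.
It also fails if it takes over 32 s, if anything falls off the work surface, if the arm or the gripper's body presses on something with over 40 N, if the wrist force passes 120 N, or if a joint passes its speed limit or range.

## Working session

There is one attempt and no reset: what is moved stays moved. The work goes in short steps, Python scripts to look and compute and a tool call to move; the robot and the scene stay as the last step left them, time stands still between calls to the robot, and variables do not carry over. Pictures are saved under pics/ and viewed, at most 10 in all, crops included, and the job is handed in when it is done.

Besides the shell and the picture viewer there is one more tool, called after "Emit:" as name(argument=value, ...), one argument or row to a line, values as JSON. step_arm: Moves the arm, as the interface text tells. Its arguments: {"type":"object","properties":{"rows":{"type":"array","items":{"type":"array","items":{"type":"array","items":{"type":"number"}}}},"newtons":{"type":"number"}},"required":["rows"]}

```bash
mkdir -p pics; cat > h.py <<'E'
from station import manip
import numpy as np, cv2
from scipy.spatial.transform import Rotation as R
def rot(q): return R.from_quat([q[1],q[2],q[3],q[0]])
def ray(c,uv,fish=False):
    x=(uv[0]-c['cx'])/c['fx']; y=(uv[1]-c['cy'])/c['fy']
    if fish:
        r=np.hypot(x,y); d=np.array([x/r*np.sin(r),y/r*np.sin(r),np.cos(r)]) if r>1e-9 else np.array([0,0,1.])
    else: d=np.array([x,y,1.])
    return rot(c['orientation']).apply(d)
def at_z(c,uv,z,fish=False):
    d=ray(c,uv,fish); p=np.array(c['xyz']); return p+d*(z-p[2])/d[2]
def by_depth(c,uv):
    u,v=int(round(uv[0])),int(round(uv[1])); return np.array(c['xyz'])+ray(c,uv)*c['z_map'][v,u]
def save(c,n): cv2.imwrite('pics/'+n+'.png',c['frame'][:,:,::-1])
E
python3 - <<'E'
from h import *
Z=dict(stand=0,foot_inner=.038,bar=.038,pointer=.03,mark=.03,lever_tip=.038,candle_1=.01,battery_1=.01)
for cam in('top','scene'):
    c=manip.capture(cam); save(c,cam+'0'); print(cam,np.round(c['xyz'],3))
    for n,z in Z.items():
        for r in manip.place_of(cam,n)[:2]: print(n,round(r['p'],2),np.round(r['uv'],1),np.round(at_z(c,r['uv'],z),4),np.round(by_depth(c,r['uv']),3))
print(manip.observe())
E
```

```text
top [0.313 0.047 1.358]
stand 0.61 [320.4 203.9] [ 0.5896 -0.049   0.    ] [ 0.58  -0.046  0.049]
foot_inner 0.83 [321.5 222.1] [ 0.5329 -0.047   0.038 ] [ 0.531 -0.046  0.048]
bar 0.72 [322.9 218.3] [ 0.5429 -0.0511  0.038 ] [ 0.541 -0.05   0.048]
bar 0.56 [323.3 222.6] [ 0.5314 -0.0517  0.038 ] [ 0.529 -0.05   0.054]
pointer 0.57 [287.5 226.9] [0.5243 0.0427 0.03  ] [0.527 0.043 0.015]
mark 0.46 [290.9 251.4] [0.459  0.0359 0.03  ] [0.46  0.036 0.022]
lever_tip 0.58 [332.9 224.2] [ 0.5264 -0.0766  0.038 ] [ 0.524 -0.075  0.053]
candle_1 0.64 [294.  191.2] [0.6252 0.0218 0.01  ] [0.623 0.022 0.018]
battery_1 0.45 [341.8 179.8] [ 0.6526 -0.1095  0.01  ] [ 0.65  -0.108  0.02 ]
battery_1 0.38 [293.4 193.3] [0.6194 0.0236 0.01  ] [0.618 0.024 0.016]
scene [-0.093 -1.282  0.958]
stand 0.67 [296.2 231.7] [ 0.5919 -0.0436  0.    ] [ 0.584 -0.059  0.012]
foot_inner 0.82 [278.9 227.3] [ 0.5292 -0.0479  0.038 ] [ 0.522 -0.062  0.048]
foot_inner 0.48 [299.7 303.7] [ 0.4199 -0.3791  0.038 ] [ 0.427 -0.367  0.026]
bar 0.65 [284.5 223.6] [ 0.5538 -0.0374  0.038 ] [ 0.546 -0.053  0.049]
pointer 0.
[... 339 characters left out ...]
1086047,  0.01400636,  1.51150357, -0.00441681,
        1.31923894, -0.02721337]), 'joint_vel': array([-5.48654324e-04,  7.29523173e-04, -1.38388251e-03,  1.20368370e-03,
        4.68110323e-04, -2.19604624e-04, -3.52983743e-05]), 'tau': array([ 1.09318401e-04, -3.79792535e+01,  1.46055180e-01, -2.30857354e+01,
        1.23553968e-02,  1.70169191e-03, -2.97878159e-06]), 'ee_pos': array([ 0.19985543, -0.51240454,  0.23132412]), 'orientation': array([ 1.07363757e-05,  9.82763204e-01,  1.84868832e-01, -8.96536284e-07]), 'wrist_force': array([-0.43203245, -0.41729994,  0.59704224]), 'wrist_torque': array([ 0.06217904,  0.02169937, -0.00177966]), 'grip_force': 0.0, 'opening': 0.08500145911689948}
```

```bash
python3 - <<'E'
import cv2
a=cv2.imread('pics/top0.png')[150:290,230:400]
cv2.imwrite('pics/top0c.png',cv2.resize(a,None,fx=4.2,fy=4.2,interpolation=cv2.INTER_CUBIC))
E
```

```text
(no output)
```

View pics/top0c.png

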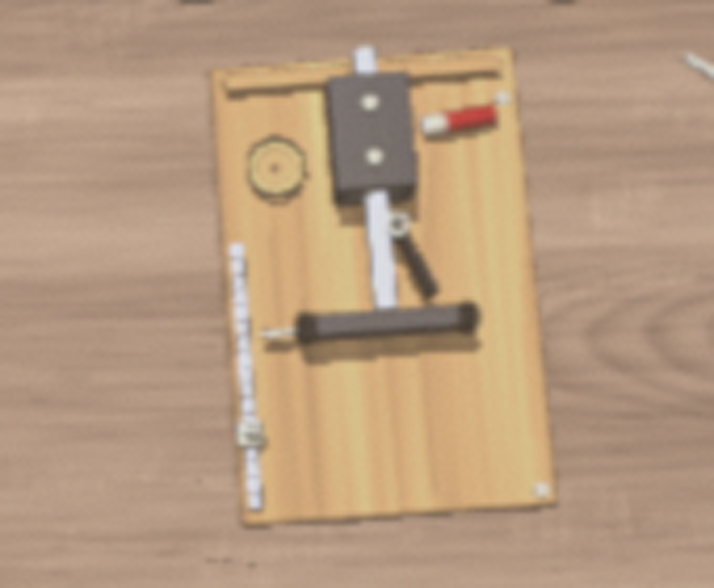

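View pics/scene0.png

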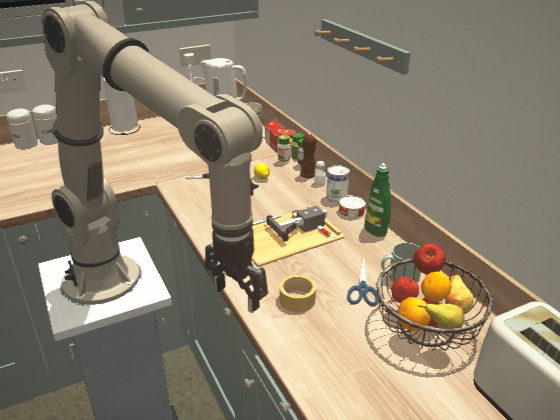

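```bash
cat >> h.py <<'E'
def tool_delta(target,yaw,st=None):
    st=st or manip.observe(); r=rot(st['orientation'])
    tr=R.from_matrix(np.array([[np.cos(yaw),np.sin(yaw),0],[np.sin(yaw),-np.cos(yaw),0],[0,0,-1]]))
    return np.round(r.inv().apply(np.array(target)-st['ee_pos'])/.04,3), np.round(np.degrees((r.inv()*tr).as_rotvec())/6,3)
E
python3 - <<'E'
from h import *
c=manip.capture('top')
cr=np.array([[213,72],[510,48],[555,502],[245,524]])/4.2+[230,150]
P=np.array([at_z(c,p,.01)[:2] for p in cr]); L=np.array([[120,100],[120,-100],[-180,-100],[-180,100]])/1000
a=P-P.mean(0); b=L-L.mean(0)
yaw=np.arctan2((b[:,0]*a[:,1]-b[:,1]*a[:,0]).sum(),(a*b).sum())
Rm=np.array([[np.cos(yaw),-np.sin(yaw)],[np.sin(yaw),np.cos(yaw)]])
o=P.mean(0)-Rm@L.mean(0)
print(yaw,o,(P-o)@Rm)
np.savez('stand.npz',yaw=yaw,o=o)
for n,uv,z in(('fi',(321.5,222.1),.038),('ptr',(287.5,226.9),.03),('mark',(290.9,251.4),.03),('tip',(332.9,224.2),.038),('leg rear',((385/4.2+230),(305/4.2+150)),.049)):
    print(n,(at_z(c,uv,z)[:2]-o)@Rm)
g=o+Rm@[-.055+.033,-.006]
print(g,tool_delta([*g,.2],yaw), tool_delta([*g,.1],yaw))
E
```

```text
0.04026162720226246 [ 0.58126252 -0.0457961 ] [[ 0.11698637  0.09705542]
 [ 0.1184989  -0.09762776]
 [-0.17764039 -0.09709552]
 [-0.17784488  0.09766785]]
fi [-0.04837011  0.00073671]
ptr [-0.05340032  0.09075578]
mark [-0.11887463  0.08660034]
tip [-0.05610398 -0.02857959]
leg rear [-0.05156603  0.00128218]
[ 0.55952185 -0.05267675] (array([12.554, -7.441,  0.782]), array([1.000e-03, 0.000e+00, 3.167e+00])) (array([12.554, -7.441,  3.282]), array([1.000e-03, 0.000e+00, 3.167e+00]))
```

Emit:
step_arm(
  rows=[
    [[0.5,-0.3,0,0,0,0.1,85],[1.5,-0.9,0,0,0,0.4,85],[2.6,-1.5,0.05,0,0,0.7,85],[3.6,-2.1,0.1,0,0,0.9,85],[4.6,-2.7,0.2,0,0,1.2,85],[5.6,-3.3,0.3,0,0,1.5,85],[6.6,-3.9,0.4,0,0,1.8,85],[7.6,-4.5,0.5,0,0,2.1,85],[8.6,-5.1,0.6,0,0,2.3,85],[9.6,-5.7,0.7,0,0,2.5,85],[10.6,-6.3,0.78,0,0,2.8,85],[11.6,-6.9,0.78,0,0,3.0,85],[12.3,-7.3,0.78,0,0,3.17,85],[12.55,-7.44,0.78,0,0,3.17,85],[12.55,-7.44,0.78,0,0,3.17,85]],
  ],
)

```text
time_s: 2.45
ee_pos: [0.5599, -0.0509, 0.1999]
orientation: [-0.0, 1.0, 0.022, -0.0]
wrist_force: [-0.3, 0.2, 0.7]
opening: 0.085
grip_force: 0.0
```

```bash
python3 - <<'E'
from h import *
s=np.load('stand.npz'); yaw,o=float(s['yaw']),s['o']; Rm=np.array([[np.cos(yaw),-np.sin(yaw)],[np.sin(yaw),np.cos(yaw)]])
c=manip.capture('wrist'); save(c,'wrist1'); print(np.round(c['xyz'],3),c['orientation'],c['fx'],manip.observe()['ee_pos'])
Z=dict(stand=0,foot_inner=.038,bar=.038,pointer=.03,mark=.03,lever_tip=.038,candle_1=.01,battery_1=.01)
for n,z in Z.items():
    for r in manip.place_of('wrist',n)[:2]: p=at_z(c,r['uv'],z,True); print(n,round(r['p'],2),np.round(r['uv'],1),np.round(p,4),np.round((p[:2]-o)@Rm,4))
E
```

```text
[ 0.631 -0.047  0.342] [ 0.10110841  0.71509443 -0.68475758 -0.09759144] 325.19226210127806 [ 0.5590463  -0.05340402  0.19983368]
stand 0.61 [272.  157.5] [ 0.5843 -0.044   0.    ] [0.0031 0.0016]
stand 0.61 [302.6 208. ] [ 0.5301 -0.0799  0.    ] [-0.0525 -0.032 ]
foot_inner 0.61 [270.4 218.8] [ 0.5288 -0.0452  0.038 ] [-0.0524  0.0027]
bar 0.95 [266.7 200.1] [ 0.5478 -0.0409  0.038 ] [-0.0333  0.0062]
pointer 0.66 [198.9 219.8] [0.5216 0.0287 0.03  ] [-0.0567  0.0769]
mark 0.67 [192.4 273.3] [0.4582 0.039  0.03  ] [-0.1195  0.0897]
lever_tip 0.81 [299.3 209.2] [ 0.5399 -0.0731  0.038 ] [-0.0424 -0.0256]
candle_1 0.81 [208.1 111. ] [0.632  0.0232 0.01  ] [0.0535 0.0669]
battery_1 0.58 [326.   94.1] [ 0.6539 -0.0959  0.01  ] [ 0.0706 -0.053 ]
```

View pics/wrist1.png

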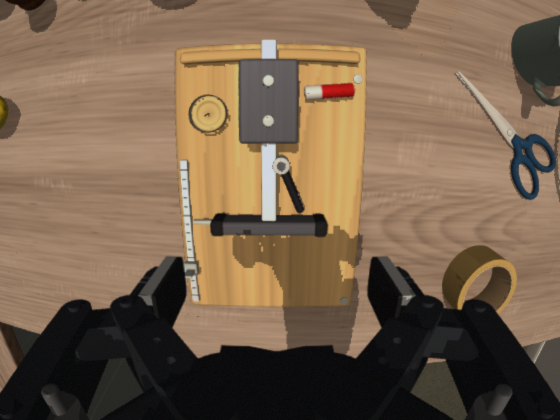

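```bash
python3 - <<'E'
from h import *
s=np.load('stand.npz'); yaw,o=float(s['yaw']),s['o']; Rm=np.array([[np.cos(yaw),-np.sin(yaw)],[np.sin(yaw),np.cos(yaw)]])
c=manip.capture('wrist')
for n,uv,z in(('bar',(269,150),.049),('bar',(269,212),.049),('footL',(212,225),.052),('footR',(327,225),.052),('guideL',(240,142),.062),('guideR',(298,142),.062),('guideTL',(240,59),.062),('guideTR',(298,59),.062),('boardTL',(176,48),.01),('boardTR',(366,48),.01),('BL',(197,306),.01),('BR',(350,306),.01)):
    p=at_z(c,uv,z,True); print(n,p,(p[:2]-o)@Rm)
a=c['frame'][195:295,165:345,::-1]
cv2.imwrite('pics/w1c.png',cv2.resize(a,None,fx=4.4,fy=4.4,interpolation=cv2.INTER_CUBIC))
E
```

```text
bar [ 0.5969237  -0.04474445  0.049     ] [0.01569082 0.00042043]
bar [ 0.53830368 -0.04664657  0.049     ] [-0.04295826  0.00087935]
footL [0.52400627 0.00773371 0.052     ] [-0.05505524  0.05579104]
footR [ 0.5282603  -0.10243031  0.052     ] [-0.05523883 -0.05445493]
guideL [ 0.60463094 -0.01967316  0.062     ] [0.02440095 0.02516117]
guideR [ 0.60636841 -0.06971534  0.062     ] [ 0.02412278 -0.02491038]
guideTL [ 0.67702755 -0.01747746  0.062     ] [0.09682727 0.02444107]
guideTR [ 0.67854219 -0.06667546  0.062     ] [ 0.09636043 -0.02477802]
boardTL [0.69950841 0.05652603 0.01      ] [0.12226861 0.09747973]
boardTR [ 0.70579366 -0.13961883  0.01      ] [ 0.12065379 -0.09875917]
BL [0.40021836 0.03973959 0.01      ] [-0.17745457  0.09275353]
BR [ 0.40778787 -0.14964613  0.01      ] [-0.17751411 -0.09678339]
```

View pics/w1c.png

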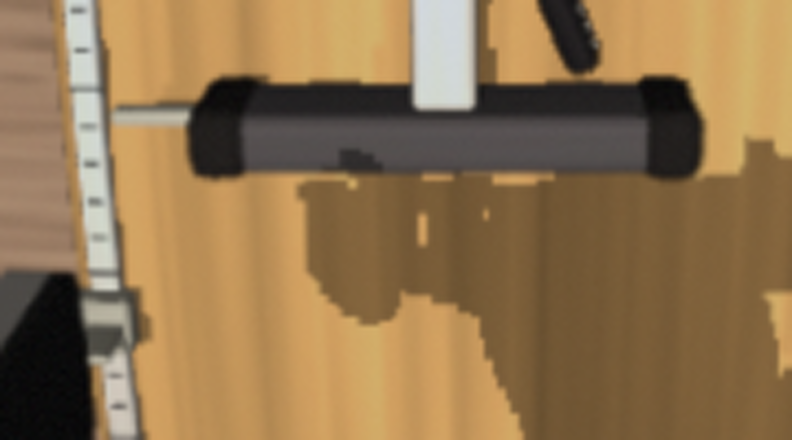

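```bash
cat >> h.py <<'E'
s_=np.load('stand.npz'); yaw,o=float(s_['yaw']),s_['o']; Rm=np.array([[np.cos(yaw),-np.sin(yaw)],[np.sin(yaw),np.cos(yaw)]])
def S(p): return np.round((np.array(p)[:2]-o)@Rm,4)
def W(x,y,z): return [*(o+Rm@[x,y]),z]
E
python3 - <<'E'
from h import *
st=manip.observe(); print(st['ee_pos'],S(st['ee_pos']),tool_delta(W(-.022,-.0055,.018),yaw,st))
E
```

```text
[ 0.55914557 -0.05350149  0.20024652] [-0.0224 -0.0068] (array([ 0.01 , -0.034,  4.556]), array([ 0.003, -0.001, -0.015]))
```

Emit:
step_arm(
  rows=[
    [[0,-0.03,0.6,0,0,0,85],[0,-0.03,1.6,0,0,0,85],[0,-0.03,2.6,0,0,0,85],[0,-0.03,3.5,0,0,0,85],[0,-0.03,4.1,0,0,0,85],[0,-0.03,4.45,0,0,0,85],[0,-0.03,4.55,0,0,0,82],[0,-0.03,4.55,0,0,0,82]],
  ],
)

```text
time_s: 3.75
ee_pos: [0.5598, -0.0516, 0.0184]
orientation: [0.0, 1.0, 0.02, 0.0]
wrist_force: [-0.2, -0.1, 0.3]
opening: 0.0818
grip_force: 0.0
```

```bash
python3 - <<'E'
from h import *
st=manip.observe(); print(st['time_s'],st['ee_pos'],S(st['ee_pos']),st['wrist_force'])
c=manip.capture('wrist'); save(c,'wrist2')
for n,z in dict(foot_inner=.038,pointer=.03,mark=.03,lever_tip=.038).items():
    for r in manip.place_of('wrist',n)[:2]: p=at_z(c,r['uv'],z,True); print(n,round(r['p'],2),np.round(r['uv'],1),S(p))
E
```

```text
3.75 [ 0.55978934 -0.05160183  0.01843356] [-0.0217 -0.0049] [-0.19487444 -0.07528472  0.25759575]
foot_inner 0.58 [258.  337.6] [-0.0517  0.0048]
mark 0.85 [133.1 399.1] [-0.1208  0.0902]
lever_tip 0.78 [326.6 320. ] [-0.0415 -0.0273]
lever_tip 0.61 [549.9 356.7] [-0.1016 -0.204 ]
```

View pics/wrist2.png

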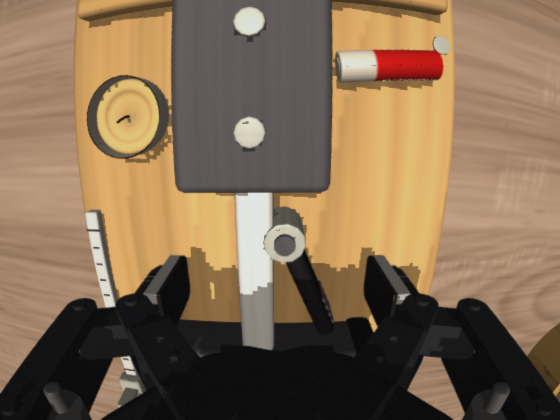

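Emit:
step_arm(
  rows=[
    [[-0.15,0,0,0,0,0,82],[-0.3,0,0,0,0,0,82],[-0.45,0,0,0,0,0,82],[-0.65,0,0,0,0,0,82],[-0.85,0,0,0,0,0,82],[-1.1,0,0,0,0,0,82],[-1.35,0,0,0,0,0,82],[-1.55,0,0,0,0,0,82],[-1.7,0,0,0,0,0,82],[-1.8,0,0,0,0,0,82],[-1.8,0,0,0,0,0,82]],
  ],
)

```text
time_s: 5.1
ee_pos: [0.4871, -0.0545, 0.0184]
orientation: [0.0, 1.0, 0.02, -0.0]
wrist_force: [4.1, 0.5, 0.7]
opening: 0.0818
grip_force: 1.9
```

```bash
cat > look.py <<'E'
from h import *
import sys
k=sys.argv[1]
st=manip.observe(); print(st['time_s'],st['ee_pos'],S(st['ee_pos']),st['wrist_force'],st['opening'],st['grip_force'])
T=[]
for cam in('wrist','top','scene'):
    c=manip.capture(cam); save(c,cam+k)
    for n,z in dict(foot_inner=.038,pointer=.03,mark=.03,lever_tip=.038).items():
        for r in manip.place_of(cam,n)[:1]: p=at_z(c,r['uv'],z,cam=='wrist'); print(cam,n,round(r['p'],2),np.round(r['uv'],1),S(p))
    if cam!='wrist':
        q=W(-.115,.05,.03); v=rot(c['orientation']).inv().apply(np.array(q)-c['xyz']); u=int(v[0]/v[2]*c['fx']+c['cx']); w=int(v[1]/v[2]*c['fy']+c['cy'])
        T.append(cv2.resize(c['frame'][w-30:w+30,u-40:u+40,::-1],(400,300),interpolation=cv2.INTER_CUBIC)); print(u-40,w-30)
    else: T=[cv2.resize(c['frame'][260:420,60:273,::-1],(400,300))]
cv2.imwrite('pics/cmp'+k+'.png',np.vstack([np.hstack(T[:2]),np.hstack([T[2],T[2]*0])]))
E
python3 look.py 3
```

```text
5.1 [ 0.48705532 -0.05446165  0.01838949] [-0.0945 -0.0049] [4.08394028 0.46078274 0.65880385] 0.08176586443404629 1.9081384129822254
wrist foot_inner 0.6 [257.5 303.6] [-0.1046  0.0045]
wrist pointer 0.58 [113.  295.6] [-0.1099  0.0807]
wrist mark 0.91 [104.2 308.3] [-0.1189  0.0887]
wrist lever_tip 0.88 [330.2 287.6] [-0.0965 -0.0276]
top foot_inner 0.48 [319.3 242.8] [-0.1025  0.0111]
top pointer 0.46 [291. 250.] [-0.1152  0.0861]
top mark 0.39 [291.1 252.9] [-0.1228  0.0864]
top lever_tip 0.24 [318.5 204.1] [0.0004 0.0045]
264 218
scene foot_inner 0.65 [260.4 234.5] [-0.119  -0.0068]
scene pointer 0.75 [251.1 224.8] [-0.1143  0.0647]
scene mark 0.44 [296.3 300.8] [-0.1717 -0.3053]
213 197
```

View pics/cmp3.png

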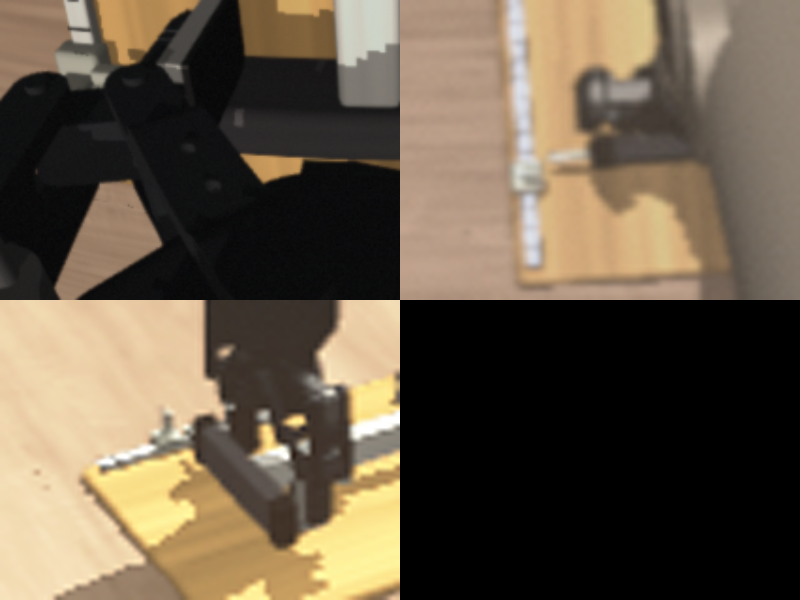

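Emit:
step_arm(
  rows=[
    [[-0.06,0,0,0,0,0,82],[-0.12,0,0,0,0,0,82],[-0.13,0,0,0,0,0,82]],
  ],
)

```text
time_s: 6.15
ee_pos: [0.4824, -0.0547, 0.0183]
orientation: [0.0, 1.0, 0.02, 0.0]
wrist_force: [5.0, -0.2, 3.4]
opening: 0.0818
grip_force: 2.5
```

```bash
python3 look.py 4; python3 - <<'E'
import cv2,numpy as np
w=cv2.imread('pics/wrist4.png')[265:325,75:155]; t=cv2.imread('pics/top4.png')[228:268,270:323]
s=cv2.imread('pics/scene4.png')[210:240,230:270]
f=lambda a,w,h:cv2.resize(a,(w,h),interpolation=cv2.INTER_CUBIC)
cv2.imwrite('pics/big4.png',np.vstack([f(w,480,360)if 0 else np.hstack([f(w,400,300),f(t,400,300)]),np.hstack([f(s,400,300),np.zeros((300,400,3),np.uint8)])]))
E
```

```text
6.15 [ 0.48244245 -0.05468334  0.01829391] [-0.0991 -0.0049] [ 4.99765962 -0.22141989  3.42725626] 0.08182464252790259 2.4853490665555
wrist foot_inner 0.59 [258.1 304.4] [-0.1096  0.0042]
wrist pointer 0.71 [113.4 297.7] [-0.1158  0.0808]
wrist mark 0.78 [102.6 300.6] [-0.1184  0.0883]
top foot_inner 0.48 [320.7 245.9] [-0.1109  0.0082]
top pointer 0.62 [293.6 253.2] [-0.1241  0.0799]
top mark 0.38 [290.2 251.9] [-0.1201  0.0885]
264 218
scene foot_inner 0.79 [261.1 232.6] [-0.1125  0.0011]
scene pointer 0.84 [250.8 224.7] [-0.1149  0.0657]
scene mark 0.68 [248.2 223.7] [-0.1194  0.0747]
213 197
```

View pics/big4.png

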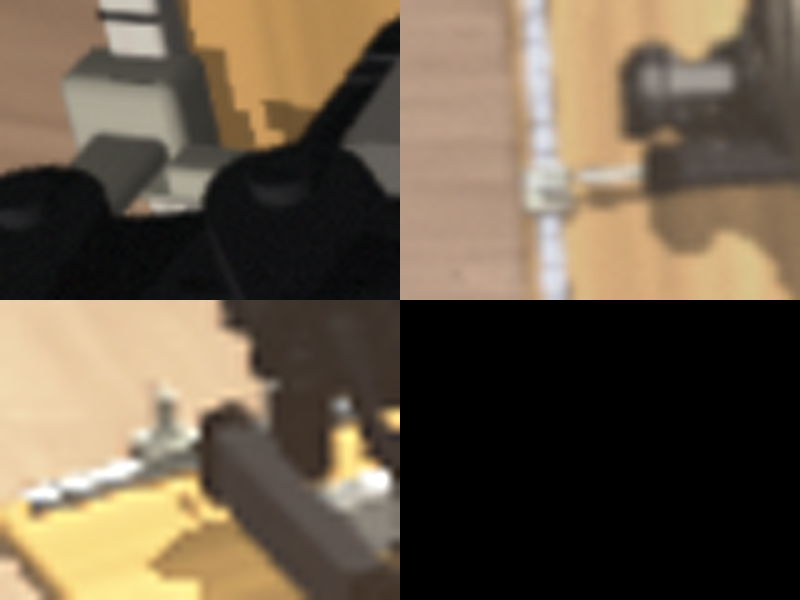

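```bash
cat > dep.py <<'E'
from h import *
c=manip.capture('wrist'); Rc=rot(c['orientation'])
def P(u,v):
    x=(u-c['cx'])/c['fx'];y=(v-c['cy'])/c['fy'];r=np.hypot(x,y);d=np.array([x/r*np.tan(r),y/r*np.tan(r),1.])
    p=np.array(c['xyz'])+Rc.apply(d)*c['z_map'][v,u]; return [*(S(p)*1000),p[2]*1000]
for v in range(284,308,2):
    print(v,' '.join('%4.0f,%3.0f,%3.0f'%tuple(P(u,v)) for u in range(88,126,3)))
print(c['frame'][284:308:2,88:126:3].mean(2).astype(int))
E
python3 dep.py
```

```text
284 -113,100, 23 -113, 98, 23 -113, 96, 23 -113, 94, 23 -113, 93, 22 -113, 90, 22 -112, 88, 22 -113, 88, 21 -114, 86, 20  -28, -4,161 -120, 89,  9 -120, 86,  9 -119, 84,  9
286 -115,102, 22 -115, 99, 22 -114, 97, 23 -114, 95, 22 -114, 93, 23 -114, 91, 22 -114, 89, 22 -114, 87, 22 -115, 86, 20 -116, 86, 17 -120, 88, 11 -121, 87, 10 -120, 84, 10
288  -28, -4,161 -115, 99, 24 -116, 98, 22 -115, 95, 23 -115, 93, 23 -115, 91, 23 -115, 89, 22 -115, 87, 23 -116, 87, 20 -118, 86, 17 -122, 89, 10 -122, 87,  9 -122, 85, 10
290 -132,120, -1 -117, 99, 23 -116, 96, 24 -117, 95, 23 -117, 93, 23 -117, 92, 21 -116, 89, 23 -116, 87, 23 -117, 86, 21 -118, 86, 18 -123, 89, 10 -123, 87, 10 -123, 85, 10
292 -134,120, -1 -119,100, 23 -117, 97, 24 -118, 95, 23 -118, 94, 22 -118, 92, 22 -117, 89, 23 -118, 88, 22 -118, 87, 20 -120, 87, 18 -121, 86, 15 -125, 88,  9 -124, 85, 10
294 -136,120, -1 -118, 98, 25 -117, 95, 27 -118, 94, 25 -117, 92, 26 -118, 91, 24 -118, 89, 24 -119, 88, 22 -116, 83, 27 -115, 80, 28 -114, 79, 28 -127, 88,  9 -126, 86, 10
296 -137,121, -0 -117, 96, 29 -118, 95, 28 -118, 93, 27 -118, 
[... 936 characters left out ...]
  -86, 48, 78  -86, 47, 78  -87, 46, 78
[[153 162 160 158 156 155 151 102  54  53  88 111 149]
 [146 162 162 163 163 163 162 119  55  54  86 100 146]
 [132 164 164 165 165 165 164 130  57  54  83  88  98]
 [123 162 160 160 162 165 164 135  63  53  72  88  95]
 [132 161  85  86 104 117 136 143  73  54  61  89  88]
 [131 124  70  69  68  66  63 145  76  66  63  83  85]
 [123  73  70  69  67  65  55 117  74  71  71  57  23]
 [ 53  65  70  70  67  59  54 111  93  86  68  19  20]
 [ 12  16  54  69  65  52  82 160 157 150  30  17  18]
 [ 14  16  15  68  59  61  93 158 165 144  15  15  20]
 [ 16  16  17  62  53 117 139 136 149  85  14  16  16]
 [ 17  16  15  45  83 133 181 164 126  62  17  16  13]]
```

Emit:
step_arm(
  rows=[
    [[-0.03,0,0,0,0,0,82],[-0.06,0,0,0,0,0,82],[-0.06,0,0,0,0,0,82]],
  ],
)

```text
time_s: 7.25
ee_pos: [0.4796, -0.0548, 0.018]
orientation: [0.0, 1.0, 0.02, -0.0]
wrist_force: [4.5, -0.4, 3.9]
opening: 0.0819
grip_force: 2.4
```

```bash
cat >> dep.py <<'E'
A=np.array([P(u,v) for v in range(280,312) for u in range(85,126) if c['z_map'][v,u]>0])
fin=A[(A[:,1]>87)&(A[:,1]<97)&(A[:,2]>25.5)&(A[:,2]<36)&(A[:,0]>-128)&(A[:,0]<-105)]
pt=A[(A[:,1]>70)&(A[:,1]<82.5)&(A[:,2]>26)&(A[:,2]<36)&(A[:,0]>-128)&(A[:,0]<-105)]
for z in range(24,37): 
  f=fin[np.abs(fin[:,2]-z)<.5][:,0];p=pt[np.abs(pt[:,2]-z)<.5][:,0]
  print(z,len(f),f.size and np.median(f).round(1),len(p),np.sort(p).round(1)[::max(1,len(p)//6)])
print(manip.observe()['wrist_force'],S(manip.observe()['ee_pos']))
E
python3 dep.py
```

```text
284 -116,101, 23 -116, 99, 22 -116, 97, 22 -115, 94, 23 -115, 92, 23 -115, 90, 23 -115, 88, 22 -115, 86, 22 -117, 87, 19 -119, 86, 16 -122, 88, 10 -122, 86, 10 -122, 84, 10
286 -118,102, 22 -117, 98, 23 -117, 97, 22 -116, 94, 23 -117, 93, 22 -116, 90, 23 -116, 89, 22 -116, 87, 22 -116, 85, 22 -119, 86, 18 -123, 88, 10 -123, 86, 10 -124, 85,  9
288 -120,103, 21 -119,100, 22 -117, 96, 24 -117, 94, 24 -117, 92, 24 -117, 90, 23 -118, 89, 22 -118, 87, 22 -118, 86, 21 -120, 86, 18 -125, 89,  9 -125, 87, 10 -124, 84, 10
290 -135,119, -0 -117, 97, 27 -117, 95, 26 -117, 93, 26 -117, 91, 25 -118, 90, 24 -118, 88, 25 -118, 87, 23 -120, 87, 20 -122, 87, 17 -126, 90,  9 -126, 88,  9 -126, 85, 10
292 -118, 98, 28 -117, 95, 29 -117, 94, 28 -117, 91, 28 -118, 91, 26 -118, 89, 27 -119, 88, 25 -120, 88, 22 -120, 86, 21 -122, 86, 19 -124, 86, 15 -127, 87, 10 -127, 85, 10
294 -118, 97, 30 -118, 96, 29 -118, 93, 30 -118, 91, 29 -118, 89, 29 -118, 88, 28 -121, 90, 23 -121, 87, 23 -117, 82, 29 -118, 81, 28 -118, 79, 27 -129, 87, 10 -128, 85, 10
296 -118, 95, 32 -118, 94, 32 -118, 92, 32 -117, 89, 33 -117, 
[... 1566 characters left out ...]
8  15  13  17]
 [ 15  14  16 106 135 133 184 168 138  63  16  16  16]]
24 0 0 0 []
25 0 0 0 []
26 12 -117.7 0 []
27 18 -117.6 3 [-118.3 -117.8 -117.5]
28 22 -117.5 12 [-117.9 -117.7 -117.6 -117.5 -117.4 -117.3]
29 19 -117.6 9 [-118.2 -117.8 -117.7 -117.6 -117.3 -117.2 -117.2 -117.  -116.9]
30 17 -117.8 13 [-118.  -117.8 -117.6 -117.5 -117.3 -117.3 -116.7]
31 12 -117.7 12 [-118.5 -117.8 -117.6 -117.5 -117.3 -117.3]
32 20 -117.6 16 [-119.9 -119.4 -118.5 -118.1 -117.9 -117.6 -117.4 -117.4]
33 21 -117.5 26 [-120.5 -120.  -119.6 -118.9 -118.2 -118.  -117.1]
34 15 -117.5 5 [-119.5 -119.3 -117.9 -117.8 -116.9]
35 9 -118.2 0 []
36 1 -117.0 0 []
[ 5.06970319 -0.72142605  3.13692892] [-0.1019 -0.0049]
```

Emit:
step_arm(
  rows=[
    [[0.01,-0.015,0,0,0,0,82],[0.01,-0.015,0,0,0,0,82],[0.01,-0.015,0,0,0,0,82],[0.01,-0.015,0,0,0,0,82],[0.01,-0.015,0,0,0,0,82],[0.01,-0.015,0,0,0,0,82],[0.01,-0.015,0,0,0,0,82],[0.01,-0.015,0,0,0,0,82],[0.01,-0.015,0,0,0,0,82],[0.01,-0.015,0,0,0,0,82],[0.01,-0.015,0,0,0,0,82],[0.01,-0.015,0,0,0,0,82]],
  ],
  newtons=30,
)

```text
time_s: 8.5
ee_pos: [0.4799, -0.0545, 0.0179]
orientation: [0.0, 1.0, 0.02, -0.0]
wrist_force: [3.4, -2.2, -0.5]
opening: 0.0821
grip_force: 2.0
```

```bash
python3 dep.py | tail -14
```

```text
24 0 0 0 []
25 0 0 0 []
26 13 -117.6 1 [-118.]
27 21 -117.9 7 [-118.  -117.8 -117.7 -117.6 -117.5 -117.4 -117.3]
28 13 -117.9 6 [-117.3 -117.1 -117.  -117.  -117.  -116.8]
29 16 -117.7 13 [-117.7 -117.3 -117.3 -117.2 -117.  -117.  -116.9]
30 19 -117.8 10 [-117.9 -117.6 -117.5 -117.4 -117.3 -117.2 -117.2 -117.  -116.8 -116.7]
31 15 -117.9 8 [-117.6 -117.5 -117.4 -117.3 -117.2 -117.1 -116.8 -116.6]
32 21 -117.7 22 [-120.2 -119.1 -118.5 -117.9 -117.5 -117.4 -117.1 -116.7]
33 14 -117.4 18 [-120.8 -120.1 -119.8 -119.4 -118.3 -117.6]
34 16 -117.6 8 [-119.  -118.7 -118.5 -118.4 -117.9 -117.8 -117.1 -116.9]
35 7 -118.5 0 []
36 5 -118.0 0 []
[ 4.89132392 -2.12645865 -0.21297831] [-0.1017 -0.0046]
```

Emit:
step_arm(
  rows=[
    [[0,0,0,0,0,0,74],[0,0,0,0,0,0,66],[0,0,0,0,0,0,58],[0,0,0,0,0,0,50],[0,0,0,0,0,0,44],[0,0,0,0,0,0,38],[0,0,0,0,0,0,32],[0,0,0,0,0,0,27],[0,0,0,0,0,0,23],[0,0,0,0,0,0,20],[0,0,0,0,0,0,15],[0,0,0,0,0,0,15],[0,0,0,0,0,0,15],[0,0,0,0,0,0,15]],
  ],
  newtons=40,
)

```text
time_s: 9.95
ee_pos: [0.482, -0.0506, 0.0195]
orientation: [-0.002, 1.0, 0.02, 0.002]
wrist_force: [3.6, 4.4, 7.7]
opening: 0.022
grip_force: 41.6
```

```bash
cp dep.py dep2.py; python3 dep.py | tail -14; python3 look.py 5; python3 - <<'E'
import cv2,numpy as np
w=cv2.imread('pics/wrist5.png')
cv2.imwrite('pics/w5.png',w)
E
```

```text
24 0 0 0 []
25 0 0 0 []
26 17 -117.7 0 []
27 21 -117.6 1 [-115.6]
28 15 -117.5 6 [-115.9 -115.2 -115.1 -114.7 -114.6 -114.5]
29 15 -117.5 7 [-115.9 -115.3 -115.2 -115.2 -115.  -114.8 -114.6]
30 21 -117.7 6 [-115.1 -115.  -114.8 -114.7 -114.6 -114.5]
31 18 -117.6 12 [-118.8 -115.5 -115.3 -115.2 -114.8 -114.6]
32 18 -117.6 18 [-118.8 -117.1 -116.6 -116.2 -115.6 -115.1]
33 21 -117.7 36 [-118.  -117.6 -117.1 -116.5 -115.6 -114.9]
34 20 -117.8 5 [-116.9 -116.6 -115.8 -115.3 -114.7]
35 12 -117.6 0 []
36 9 -117.6 0 []
[3.92753274 4.11504884 7.81054536] [-0.0994 -0.0008]
10.0 [ 0.48195012 -0.05058042  0.01943607] [-0.0994 -0.0008] [3.92753274 4.11504884 7.81054536] 0.021711977588063425 41.6030428558588
wrist foot_inner 0.9 [265.2 300.4] [-0.1085  0.0051]
wrist pointer 0.68 [116.1 297.1] [-0.1166  0.084 ]
wrist mark 0.64 [107.5 299. ] [-0.1184  0.0898]
wrist lever_tip 0.65 [295.3 295.3] [-0.1058 -0.0083]
top foot_inner 0.62 [321.2 242.8] [-0.1029  0.0062]
top pointer 0.73 [289.9 249.7] [-0.1142  0.0889]
top mark 0.35 [290.3 249.3] [-0.1133  0.0878]
264 218
scene foot_inner 0.64 [262.7 231.5] [-0.1056  0.0039]
scene pointer 0.74 [293.1 232.7] [-0.0232 -0.0362]
scene mark 0.59 [246.  222.7] [-0.1228  0.0831]
scene lever_tip 0.39 [267.2 235.4] [-0.1036 -0.0209]
213 197
```

View pics/w5.png

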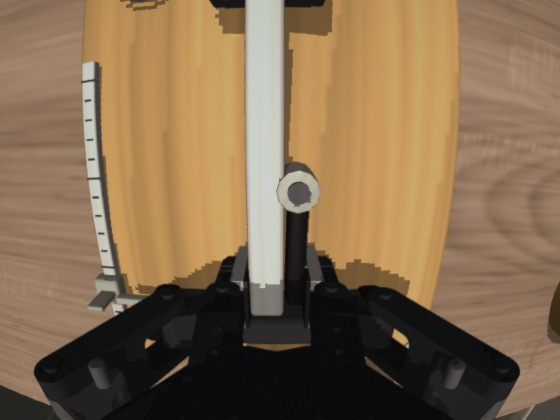

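Emit:
step_arm(
  rows=[
    [[-0.02,0,0,0,0,0,15],[-0.04,0,0,0,0,0,15],[-0.06,0,0,0,0,0,15],[-0.06,0,0,0,0,0,15],[-0.06,0,0,0,0,0,15]],
  ],
  newtons=50,
)

```text
time_s: 11.25
ee_pos: [0.4799, -0.0505, 0.0195]
orientation: [-0.002, 1.0, 0.02, 0.002]
wrist_force: [4.9, 4.7, 8.0]
opening: 0.0214
grip_force: 51.2
```

```bash
cat >> dep2.py <<'E'
print(manip.observe()['time_s'],manip.observe()['opening'],manip.observe()['grip_force'])
for v in range(205,312,8):
    g=c['frame'][v].mean(1); L=[(u,P(u,v)) for u in range(238,325) if c['z_map'][v,u]>0]
    hi=[(u,p) for u,p in L if 44<p[2]<53]
    b=[p for u,p in hi if g[u]>110]; d=[p for u,p in hi if g[u]<60 and p[1]<-3]
    f=lambda q:(len(q),)+((round(min(x[1] for x in q),1),round(max(x[1] for x in q),1),round(float(np.median([x[0] for x in q])),1),round(float(np.median([x[2] for x in q])),1)) if q else ())
    print(v,'bar',f(b),'lev',f(d))
E
python3 dep2.py | tail -29
```

```text
24 0 0 0 []
25 0 0 0 []
26 14 -117.8 0 []
27 18 -117.5 2 [-117.6 -117.2]
28 16 -117.4 9 [-117.7 -117.7 -117.6 -117.6 -117.4 -117.1 -116.9 -116.9 -116.8]
29 14 -117.8 2 [-117.4 -117.4]
30 26 -117.6 10 [-117.8 -117.7 -117.6 -117.5 -117.5 -117.2 -117.1 -117.1 -117.1 -116.7]
31 13 -117.6 6 [-117.8 -117.5 -117.4 -117.  -116.9 -116.6]
32 16 -117.6 23 [-120.4 -118.8 -118.4 -118.  -117.5 -117.2 -117.  -116.8]
33 20 -117.6 29 [-120.4 -120.2 -119.5 -118.9 -118.6 -118.  -117.4 -116.7]
34 20 -117.8 5 [-119.5 -119.1 -119.  -118.5 -117.3]
35 15 -117.7 0 []
36 6 -117.7 0 []
[5.07038542 4.65299075 7.81328717] [-0.1015 -0.0007]
11.3 0.02159143137321308 51.237333565950394
205 bar (59, np.float64(-13.5), np.float64(10.8), -63.2, 48.9) lev (0,)
213 bar (37, np.float64(-2.3), np.float64(11.0), -66.4, 48.6) lev (17, np.float64(-11.7), np.float64(-4.2), -66.8, 47.0)
221 bar (37, np.float64(-2.3), np.float64(11.1), -69.4, 48.7) lev (20, np.float64(-11.4), np.float64(-4.2), -69.9, 47.3)
229 bar (37, np.float64(-2.3), np.float64(11.2), -72.6, 48.6) lev (21, np.float64(-11.5), np.float64(-3.9), -73.1, 47.2)
23
[... 509 characters left out ...]
1), np.float64(10.9), -89.2, 48.7) lev (23, np.float64(-12.5), np.float64(-3.7), -90.0, 47.1)
277 bar (33, np.float64(-2.1), np.float64(10.5), -92.7, 48.7) lev (25, np.float64(-19.0), np.float64(-3.3), -93.4, 47.5)
285 bar (28, np.float64(-1.3), np.float64(9.5), -96.4, 48.8) lev (20, np.float64(-10.6), np.float64(-3.4), -97.3, 47.1)
293 bar (28, np.float64(-1.3), np.float64(9.6), -100.2, 48.7) lev (19, np.float64(-10.6), np.float64(-3.4), -100.9, 47.5)
301 bar (27, np.float64(-1.3), np.float64(9.7), -104.0, 48.8) lev (18, np.float64(-10.6), np.float64(-3.9), -104.8, 47.5)
309 bar (28, np.float64(-1.4), np.float64(9.8), -108.0, 48.8) lev (2, np.float64(-10.7), np.float64(-10.7), -108.1, 48.8)
```

Emit:
step_arm(
  rows=[
    [[0,0,0,0,0,0,15],[0,0,0,0,0,0,15],[0,0,0,0,0,0,15],[0,0,0,0,0,0,15],[0,0,0,0,0,0,15],[0,0,0,0,0,0,15],[0,0,0,0,0,0,15],[0,0,0,0,0,0,15]],
  ],
)

```text
time_s: 12.1
ee_pos: [0.4798, -0.0505, 0.0195]
orientation: [-0.002, 1.0, 0.02, 0.002]
wrist_force: [3.7, 4.5, 6.5]
opening: 0.0215
grip_force: 51.2
```

```bash
python3 dep.py | tail -12; python3 -c "
from station import manip
print(manip.hand_in())"
```

```text
26 15 -117.5 0 []
27 17 -117.8 2 [-117.6 -117.4]
28 18 -117.6 7 [-118.  -117.6 -117.4 -117.2 -117.1 -117.  -117. ]
29 19 -117.8 6 [-117.5 -117.3 -117.2 -117.1 -117.1 -116.6]
30 17 -117.6 6 [-117.5 -117.4 -117.3 -117.2 -117.1 -117. ]
31 17 -117.7 9 [-117.5 -117.4 -117.2 -117.2 -117.  -116.9 -116.9 -116.8 -116.7]
32 18 -117.6 17 [-120.7 -119.6 -118.5 -117.9 -117.6 -117.5 -117.1 -116.9 -116.5]
33 22 -117.7 36 [-120.4 -119.2 -118.9 -118.  -117.6 -117.2]
34 19 -117.7 8 [-119.8 -119.7 -119.5 -119.5 -119.2 -119.  -118.3 -118. ]
35 14 -117.6 0 []
36 12 -118.0 0 []
[3.8993701  4.46342879 7.61922741] [-0.1015 -0.0007]
the job is handed in; nothing more can be done
None
```

Handed in at about 12 s with the pointer within about 0.3 mm of the fin, the lever shut and leg and lever still gripped at about 51 N; the leg slipped about 2.3 mm home while the lever was being squeezed, and I drew it back to the mark with the lever already shut.

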